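# Re-index a swivel phone stand by its spring plunger

### The job

Turn the phone stand towards the side where the grey power bank lies: hook the steel loop, pull the spring plunger out, swing the loop towards that side and let the plunger snap fully home in the next socket there, which you can only find by feel. Do not force the stand against the lodged plunger, leave the power bank, cup and whistle where they are, and let go at the end.

Things in the scene. Friction and masses are not known exactly. Their poses are not given: they have to be found in the camera images.
- stand: fixed base of the phone stand: aluminium foot disc 160 mm across, 10 mm thick, and a black drum 122 mm across up to 56 mm high. Origin: centre of the underside, on the upright swing axis; x: where the loop sticks out at carrier = 0, y left of that, z up. Sockets in the drum, hidden by the cap: one at 0 and one each side, 0.55 to 0.80 rad from it, each drawn anew every time
- carrier (a joint): swing of the carrier about the stand's axis, rad: 0 in the middle socket (the start), positive counter-clockwise from above (loop towards the stand's +y), stops at -1.0 and +1.0. About 0.2 N m of friction; stays where it is left; locked while the plunger is in a socket (play about 0.04 rad either way)
- plunger (a joint): how far the spring plunger is pulled outward, m: 0 home in a socket, about 0.011 when its tip rides on the smooth rim between sockets (free to swing from there on), 0.018 at its stop. The spring draws it home with 5 N at 0, 9 N on the rim, 11 N at the stop; let back, it drops by itself into a socket it passes, which then stops the swing
- loop (a point): centre of the opening of the level steel loop on the plunger's outer end: 134 mm from the swing axis (plunger home), 45 mm above the shelf. Opening 48 mm in the pull direction by 60 mm across, bars 10 mm wide and 12 mm high (39 to 51 mm above the shelf, nothing under them), 68 x 80 mm outside. x points outward (pull direction), y across, z up
- guide (a point): centre of the guide block on the carrier through which the plunger slides, 85 mm from the swing axis, 46 mm up; it turns with the carrier. Block, and cap disc above it (160 mm across, 58 to 68 mm up), end 93 mm from the axis. On the cap a black phone (150 x 73 x 9 mm, landscape) is held leaning over the axis, to 145 mm above the shelf, at most 20 mm out from the axis on the loop's side
- bank_mid (a point): centre (12 mm above its underside) of the loose grey power bank, a flat box 70 x 142 x 24 mm, lying left or right of the stand, about 0.37 m to the side of the robot. The side (stand's +y or -y) on which it lies is the side to swing to. Leave it alone
- cup_mid (a point): centre (50 mm above its underside) of a loose white ceramic cup with a clip-on plastic lid, 86 mm across and 106 mm high, on the side opposite to the power bank. Leave it alone
- whistle_mid (a point): point 12 mm above the underside, at the middle, of a loose steel whistle, 64 x 22 x 28 mm, lying beyond the stand. Leave it alone
Things that resemble listed ones, but are neither listed nor needed, are in the scene too. Of the things that look like the part that bears bank_mid, take the one that is farthest from the robot's base at the start.

How it is judged:
By the outcome, as a careful person would: the job done as asked, in the order asked, and still so for the second after the job is handed in, with the robot touching nothing.
It also fails if it takes over 45 s, if anything falls off the work surface, if the arm or the gripper's body presses on something with over 40 N, if the wrist force passes 120 N, or if a joint passes its speed limit or range.

### The arm

A 6-joint arm with a two-finger parallel gripper is mounted at the origin on the work surface. World frame = base frame: x ahead of the robot, y to its left, z up, the work surface at z = 0. Lengths are in m, angles in rad, forces in N, time in s.
With the tool pointing down it reaches from about 0.2 to 0.875 m from the base axis. Payload 3.4 kg.
Tool frame: the origin (TCP) lies between the finger pads; the fingertips stand 25 mm ahead of it and the grasp point (between the pads) lies 6 mm ahead of it (r.nose_length is the z of the fingertips in the tool frame, in m); z points along the fingers, y is the line along which they close (so a half turn about z gives the same grasp; the last joint's range is limited). The gripper opens to 94 mm and grips with 3 to 60 N. Pads are 16 mm wide; open, the fingers measure 119 mm over their backs; the gripper's body (75 mm by 177 mm) begins 78 mm behind the grasp point.
Start: joints at [1.076, 0.276, 1.505, -0, 1.361, -0.121], TCP at [0.21, 0.535, 0.209] pointing down, gripper open.
Joint ranges: [-2.89, 2.89], [-0.75, 2.08], [0.22, 2.7], [-1.18, 4.32], [0.11, 2.71], [-2.7, 2.7]. Speed limits (rad/s): [2.57, 2.57, 3.14, 3.14, 3.14, 3.14].

### API

Orientations are given as a unit quaternion [w, x, y, z].
In Python, from plant import r, gripper_to, inverse_kinematics, vision, models, telemetry gives the robot as it stands. Calls block until the motion is done:
- r.move_to(position, orientation): joint-space move of the TCP to a pose.
- r.move_l(position, rot=None, vel=0.15, guard=None): straight line of the TCP; rot=None keeps the orientation; vel is the mean speed in m/s. With guard (N) it stops when the force on the tool has changed by that much, and returns True; else False.
- r.movej(angles): joint-space move.
- gripper_to(opening, f_grip=None): finger opening in m; f_grip is the grip in N (None keeps the last); returns when the fingers have stopped.
- r.hold(seconds).
- inverse_kinematics(position, orientation): joint angles nearest the present ones, or None.
- vision.snapshot(name): name is "side" or "top" or "wrist"; returns the picture (420x560x3 uint8, red, green, blue); there is no depth.
- vision.get_calibration(name): a dict with "fx", "fy", "cx", "cy" (pixels), "position" and "orientation" of the camera in the world. Camera axes: x right, y down, z forward; pixel columns grow to the right and rows downward; lengths in m; the calibration is good to about 2 mm. A picture is of the moment at which its call begins: read the wrist's pose just before it. get_calibration takes no time and is no camera call; for the wrist camera it gives the pose at the moment of the call.
A pose or a line that the arm cannot do raises r.PlanningError and nothing moves.
- r.sign_off(): hands the job in; it is judged then, once.
Trained networks look in the newest picture that a camera, given by its name, has taken for a name from the list of things; names that differ only in an ending like _2 or _b are one class to them, and where a whole thing is asked for, a point or a joint stands for the part that bears it (a point fixed in the world has none). Each returns a list of dicts, best first, with "score" (0 to 1); they miss things now and then, are a little off and sometimes report something else, mostly with a low value. They report only what shows in the picture. A call takes as long as a camera call. They do not tell look-alikes from the thing itself.
- models.boxes_of(thing, camera): "at" ([x, y, z] in m, in world coordinates, good to about 4 mm: the middle of the surface that is visible of it).
- models.regions_of(thing, camera): "pixels" (420x560 bool, what is visible of it).
- models.mark_of(thing, camera): "at" ([x, y, z] in m, in world coordinates, good to about 4 mm: a listed point, or the origin of a listed thing).
Readings, each from a call of its own:
- telemetry.current_t(): time.
- telemetry.current_joints(): joint angles.
- telemetry.current_dq(): joint speeds.
- telemetry.current_joint_efforts(): joint torques, N m.
- telemetry.current_ee_pos(): TCP position.
- telemetry.current_tool_rot(): TCP orientation.
- telemetry.current_wrist_force(): force on the tool from outside, world axes, zero at the start.
- telemetry.current_torque(): the same for the moment, N m.
- telemetry.current_opening(): finger opening in m.
- telemetry.current_finger_force(): force on a finger pad.
Only numpy, scipy, OpenCV 4.12 (cv2) and the standard library are available. Lean on these libraries where they do the work, as an engineer would, in place of code of your own. Each camera call takes 0.05 s, during which the arm holds its last target. There are 200 camera calls.

## Working session

There is one attempt and no reset: what is moved stays moved. The work goes in short steps, each a Python script; the robot and the scene stay as the last script left them, time stands still between calls to the robot, and variables do not carry over. Pictures are saved under pics/ and viewed, at most 10 in all, crops included, and the job is handed in when it is done.

```bash
mkdir -p pics; ls
python3 - <<'E'
from plant import *
from plant import r, vision, models, telemetry
import cv2
for c in ("top","side"):
    im=vision.snapshot(c); cv2.imwrite(f"pics/{c}1.png",im[:,:,::-1])
    for n in ("stand","loop","guide","bank_mid","cup_mid","whistle_mid"):
        print(c,n,[(round(d["score"],2),[round(float(v),3) for v in d["at"]]) for d in models.mark_of(n,c)])
print(telemetry.current_t(), r.nose_length, vision.get_calibration("top"))
E
```

```text
pics
top stand [(0.84, [0.487, 0.042, 0.003])]
top loop [(0.62, [0.614, 0.084, 0.046])]
top guide [(0.72, [0.564, 0.063, 0.047])]
top bank_mid [(0.94, [0.58, 0.387, 0.012]), (0.89, [0.189, 0.325, 0.014]), (0.84, [0.39, 0.336, 0.014])]
top cup_mid []
top whistle_mid [(0.73, [0.753, 0.021, 0.011])]
side stand [(0.9, [0.484, 0.04, 0.004]), (0.67, [0.614, 0.079, 0.047])]
side loop [(0.52, [0.613, 0.077, 0.046]), (0.48, [0.485, 0.04, 0.004]), (0.31, [0.577, -0.354, 0.051])]
side guide [(0.72, [0.564, 0.07, 0.045])]
side bank_mid [(0.93, [0.187, 0.322, 0.009]), (0.88, [0.578, 0.388, 0.014]), (0.56, [0.389, 0.334, 0.011])]
side cup_mid [(0.72, [0.578, -0.354, 0.053])]
side whistle_mid [(0.59, [0.758, 0.019, 0.009])]
0.7 0.025 {'fx': 483.9680603961338, 'fy': 483.9680603961338, 'cx': 286.6353420081703, 'cy': 210.7889250198142, 'position': array([0.3565752 , 0.00359663, 1.16611049]), 'orientation': array([-0.03676435,  0.70741227, -0.70406845,  0.05003877])}
```

View pics/top1.png

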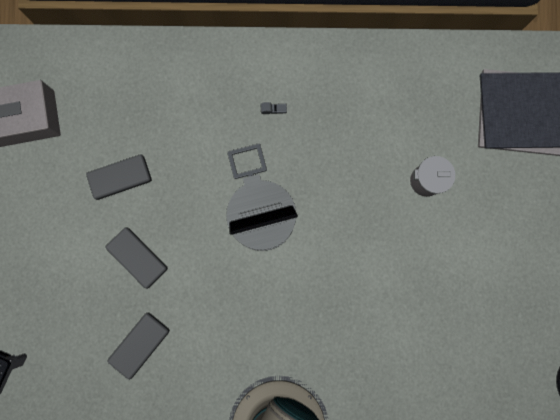

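View pics/side1.png

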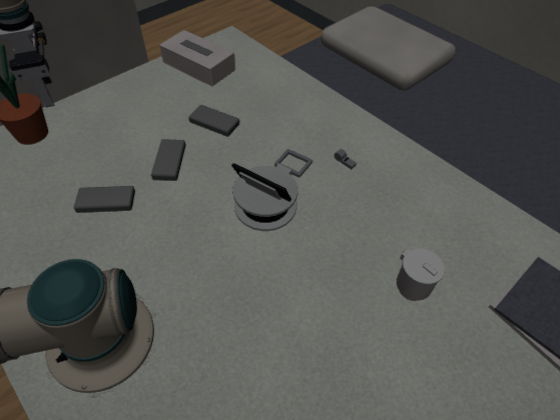

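Top view: the loop at (247,161) points away from the robot. All three grey banks lie to its left (+y), the farthest at (118,177), so the swing is positive (counter-clockwise). The cup is at (436,175) and the whistle at (273,108). The marks agree with the given geometry: loop radius 134 mm, yaw about 0.30. Next I go above the loop with the fingers closed as a post and take one close look.

```bash
cat > h.py <<'E'
from plant import r, gripper_to, inverse_kinematics, vision, models, telemetry
import numpy as np, cv2
from scipy.spatial.transform import Rotation as R
C=np.array([.4855,.041]); YAW=.302; ZW=.053
def quat(a,s=1):   # tool down, tool y = s*tangent at stand angle a
    h=YAW+a; y=s*np.array([-np.sin(h),np.cos(h),0]); z=np.array([0,0,-1.])
    q=R.from_matrix(np.c_[np.cross(y,z),y,z]).as_quat(); return q[[3,0,1,2]]
def pos(a,rad,z=ZW): return np.array([*(C+rad*np.array([np.cos(YAW+a),np.sin(YAW+a)])),z])
def force(a):      # radial, tangential, z
    f=np.array(telemetry.current_wrist_force()); h=YAW+a; c,s=np.cos(h),np.sin(h)
    return np.round([f[0]*c+f[1]*s,-f[0]*s+f[1]*c,f[2]],2)
def polar():
    d=np.array(telemetry.current_ee_pos()); e=d[:2]-C
    return np.round([np.arctan2(e[1],e[0])-YAW,np.hypot(*e),d[2]],4)
E
python3 - <<'E'
from h import *
for s in (1,-1):
    for a in (0,.5,1): 
        q=inverse_kinematics(pos(a,.15),quat(a,s)); print(s,a,None if q is None else np.round(q,2))
s=min((1,-1),key=lambda s:abs(inverse_kinematics(pos(0.4,.15),quat(.4,s))[5])); print(s)
r.move_to(pos(0,.134,.2),quat(0,s)); gripper_to(0.0)
im=vision.snapshot("wrist"); cv2.imwrite("pics/w1.png",im[:,:,::-1])
for n in ("loop","guide","stand"): print(n,[(round(d["score"],2),np.round(d["at"],4)) for d in models.mark_of(n,"wrist")])
print(telemetry.current_t(),polar(),force(0),telemetry.current_opening())
cal=vision.get_calibration("wrist"); Rc=R.from_quat(np.array(cal["orientation"])[[1,2,3,0]])
for x in ((-.024,-.03),(-.024,.03),(.024,.03),(.024,-.03)):
    h=YAW;p=pos(0,.134,.051)+np.array([x[0]*np.cos(h)-x[1]*np.sin(h),x[0]*np.sin(h)+x[1]*np.cos(h),0])
    c=Rc.inv().apply(p-cal["position"]); print(np.round([cal["fx"]*c[0]/c[2]+cal["cx"],cal["fy"]*c[1]/c[2]+cal["cy"]],1))
E
```

```text
1 0 [ 0.03  0.48  1.59 -0.    1.07 -1.85]
1 0.5 [ 0.13  0.45  1.66 -0.    1.04 -2.24]
1 1 [ 0.21  0.38  1.77 -0.    0.99 -2.66]
-1 0 [ 0.03  0.48  1.59 -0.    1.07  1.29]
-1 0.5 [ 0.13  0.45  1.66 -0.    1.04  0.9 ]
-1 1 [ 0.21  0.38  1.77 -0.    0.99  0.48]
-1
loop []
guide [(0.74, array([0.5677, 0.0634, 0.0447])), (0.16, array([0.7554, 0.0211, 0.0068]))]
stand []
4.4917 [0.    0.134 0.2  ] [ 0.15 -0.24  0.16] 0.0006193894247641479
[311.  216.8]
[253.5 216.9]
[252.4 171.1]
[312.  171.1]
```

View pics/w1.png

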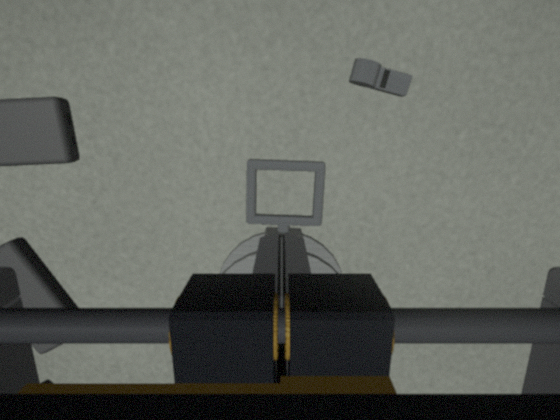

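The wrist picture shows the loop opening at about columns 257–315, rows 170–215. It sits about 4 px (4 mm) to the -y side of my prediction and within 2 mm radially, so I set the yaw to 0.275. Next I insert the post, feel for the outer bar and pull.

```bash
sed -i 's/YAW=.302/YAW=.275/' h.py
python3 - <<'E'
from h import *
r.move_l(pos(0,.136,.10),quat(0,-1),vel=.2)
print("down",r.move_l(pos(0,.136),vel=.08,guard=5)); print(polar(),force(0))
g=r.move_l(pos(0,.165),vel=.02,guard=3); p=polar(); print("contact",g,p,force(0))
if g:
    r0=p[1]
    for d in (.005,.010,.0145):
        g=r.move_l(pos(0,r0+d),vel=.03,guard=14); print(d,g,polar(),force(0))
        if g: break
print(telemetry.current_t())
E
```

```text
down False
[-0.0008  0.1364  0.0533] [-0.13 -0.67 -0.35]
contact True [0.0011 0.1487 0.0522] [-0.06  0.57  1.12]
0.005 False [0.0019 0.151  0.052 ] [-5.26  0.17  1.11]
0.01 False [0.0018 0.1551 0.052 ] [-5.6  -0.81  1.73]
0.0145 False [0.0014 0.1588 0.0519] [-8.31 -0.8   2.69]
7.6333
```

Run:
```python
from h import *
cmd=.1632
while force(0)[0]>-9.9 and cmd<.176:
    cmd+=.0015; r.move_l(pos(0,cmd),vel=.03,guard=8); r.hold(.1); print(round(cmd,4),polar(),force(0))
print(telemetry.current_t())
```

```text
0.1647 [0.0017 0.1599 0.0519] [-7.6  -0.46  2.54]
0.1662 [0.0015 0.1611 0.0519] [-9.14 -1.3   3.4 ]
0.1677 [0.0014 0.1624 0.0519] [-8.92 -0.    3.24]
0.1692 [0.0013 0.1636 0.0519] [-9.71 -1.1   3.08]
0.1707 [0.0017 0.1649 0.0518] [-10.08  -1.3    4.06]
9.3833
```

Radius 0.165 and about 10 N of pull put the plunger near 15 mm, past the rim. Now I swing it clear of the middle socket.

Run:
```python
from h import *
cmd=.1707
for a in np.arange(.06,.421,.06):
    g=r.move_l(pos(a,cmd),quat(a,-1),vel=.05,guard=7); f=force(a); print(round(a,2),g,polar(),f)
    if g or abs(f[1])>5: break
    if f[0]>-9: cmd+=.001
    if f[0]<-11.5: cmd-=.001
im=vision.snapshot("wrist"); cv2.imwrite("pics/w2.png",im[:,:,::-1])
print(telemetry.current_t())
```

```text
0.06 False [0.0682 0.1647 0.0518] [-10.11   0.17   4.16]
0.12 False [0.1288 0.1648 0.0518] [-9.21  0.02  3.45]
0.18 False [0.1892 0.1649 0.0518] [-10.73   0.9    3.67]
0.24 False [0.2492 0.1649 0.0518] [-9.97  1.43  3.5 ]
0.3 False [0.3095 0.165  0.0518] [-10.42   1.03   3.97]
0.36 False [0.3699 0.1651 0.0518] [-9.49  0.72  3.47]
0.42 False [0.4299 0.1651 0.0518] [-9.42  0.98  3.3 ]
11.9417
```

View pics/w2.png

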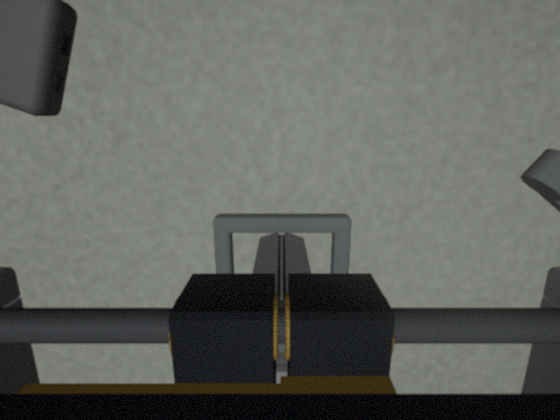

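The swing is clean: the post is still centred in the loop (bars at columns 222 and 342), so the carrier is at about 0.42, short of any socket. I relax so the tip rides the rim, then push gently on the side bar until it drops in and blocks.

Run:
```python
from h import *
a=.42; RR=.141
r.move_l(pos(a,RR),vel=.06); r.hold(.1); print(polar(),force(a))
f0=force(a)
while a<.99:
    a+=.03; g=r.move_l(pos(a,RR),quat(a,-1),vel=.03,guard=6); f=force(a); print(round(a,2),g,polar(),f)
    if g or f[1]-f0[1]<-5: break
print(telemetry.current_t())
```

```text
[0.4183 0.1417 0.0532] [-0.1  -0.7   0.18]
0.45 False [0.4517 0.1412 0.0529] [-0.4  -0.75 -0.53]
0.48 False [0.481 0.141 0.053] [ 0.32 -0.24  0.37]
0.51 False [0.511 0.141 0.053] [-0.57 -0.25 -0.42]
0.54 False [0.5408 0.141  0.053 ] [ 0.56 -0.74  1.16]
0.57 False [0.5708 0.141  0.053 ] [0.45 0.68 0.53]
0.6 False [0.6002 0.141  0.0531] [ 0.43 -1.11  0.8 ]
0.63 False [0.6276 0.1412 0.0533] [ 0.6  -1.93  0.66]
0.66 False [0.6661 0.1409 0.0529] [-0.6   0.    0.78]
0.69 False [0.6951 0.1408 0.0529] [ 0.56 -0.07  0.56]
0.72 False [0.7245 0.141  0.0528] [-0.1   0.16 -0.4 ]
0.75 False [0.7526 0.141  0.0529] [-0.24  0.27 -0.28]
0.78 False [0.7811 0.141  0.053 ] [-0.51  0.35 -0.75]
0.81 False [0.8095 0.1411 0.0531] [0.12 0.05 0.31]
0.84 False [0.8404 0.1411 0.0531] [ 0.93 -1.31  0.16]
0.87 False [0.8703 0.1411 0.0531] [-0.02 -1.06  1.4 ]
0.9 False [0.8857 0.1413 0.0536] [-1.09 -5.98  1.41]
17.35
```

It blocked at post angle 0.886, which puts the carrier near 0.76, within the socket band plus play. I back off to the middle and check by eye.

Run:
```python
from h import *
r.move_l(pos(.76,.139),quat(.76,-1),vel=.06); r.hold(.2); print(polar(),force(.76))
r.move_l(pos(.76,.139,.2),vel=.2)
im=vision.snapshot("wrist"); cv2.imwrite("pics/w3.png",im[:,:,::-1])
print([(round(d["score"],2),np.round(d["at"],4)) for d in models.mark_of("loop","wrist")])
vision.snapshot("top")
for n in ("loop","guide","stand","bank_mid"): print(n,[(round(d["score"],2),np.round(d["at"],4)) for d in models.mark_of(n,"top")])
cal=vision.get_calibration("wrist"); Rc=R.from_quat(np.array(cal["orientation"])[[1,2,3,0]])
for x in ((-.024,-.03),(-.024,.03),(.024,.03),(.024,-.03)):
    h=YAW+.76;p=pos(.76,.134,.051)+np.array([x[0]*np.cos(h)-x[1]*np.sin(h),x[0]*np.sin(h)+x[1]*np.cos(h),0])
    c=Rc.inv().apply(p-cal["position"]); print(np.round([cal["fx"]*c[0]/c[2]+cal["cx"],cal["fy"]*c[1]/c[2]+cal["cy"]],1))
print(telemetry.current_t())
```

```text
[0.7658 0.1388 0.0529] [ 0.42 -0.01 -0.28]
[]
loop [(0.54, array([0.5612, 0.1567, 0.0435]))]
guide [(0.88, array([0.5315, 0.1091, 0.0468])), (0.57, array([0.5819, 0.386 , 0.0118]))]
stand [(0.69, array([0.4845, 0.0417, 0.0041]))]
bank_mid [(0.86, array([0.5822, 0.3887, 0.0097]))]
[310.9 221.9]
[253.5 221.9]
[252.5 176.4]
[311.9 176.4]
19.2583
```

View pics/w3.png

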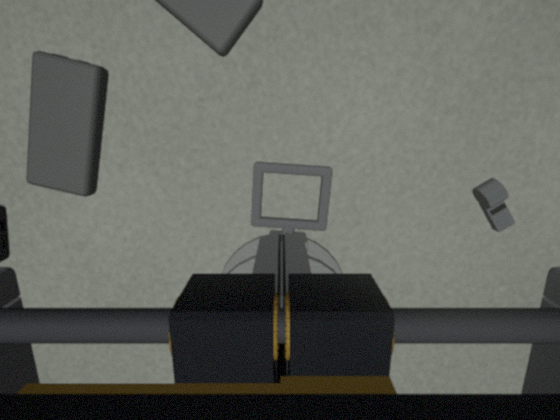

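The loop opening spans columns 262–322 and rows 173–220. It sits at the same radius as at the start and is turned to about 0.72 rad. I compare the loop-to-guide gap with the start picture to be sure it is fully home.

Run:
```python
import cv2,numpy as np
a=cv2.imread("pics/w1.png")[150:250,220:350]; b=cv2.imread("pics/w3.png")[154:254,225:355]
f=lambda i:cv2.convertScaleAbs(cv2.resize(i,None,fx=3,fy=4,interpolation=cv2.INTER_CUBIC),alpha=1.6)
cv2.imwrite("pics/cmp.png",np.hstack([f(a),f(b)]))
```

```text
(no output)
```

View pics/cmp.png

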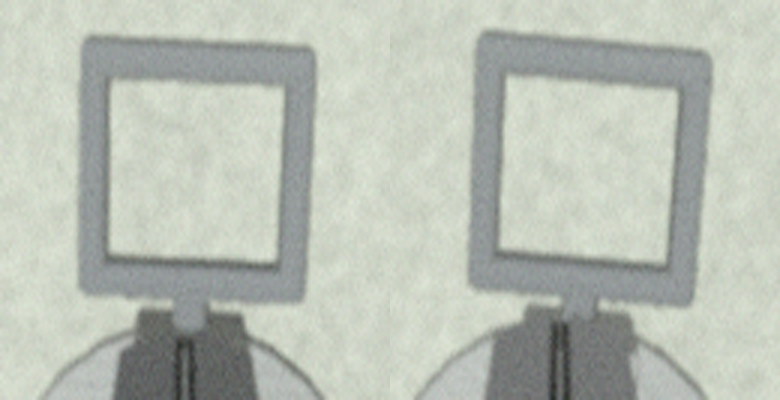

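The left panel is the start and the right panel is now: loop-to-cap spacing matches within about 1–2 mm, where riding on the rim would shift it 11 mm. The block felt at the side bar says the same, so the plunger is home, and the arm is clear.

```bash
python3 -c "
from h import *
print(r.sign_off(), telemetry.current_t())"
```

```text
the job is handed in; nothing more can be done
the job is handed in; nothing more can be done
```

I turned the stand about 0.72 rad towards the power bank's side and the plunger dropped into the next socket there (felt as a firm stop, and the loop's radius in the pictures matches the start within 1–2 mm); the arm let go and the job is handed in, at about 19 s of the 45 s allowed.

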